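# Fasten the sink lamp and raise its column to full height

## Robot

A 6-joint arm with a two-finger parallel gripper is mounted at the origin on a cart in front of the work surface, level with it; the furniture and walls round the work are solid. World frame = base frame: x ahead of the robot, y to its left, z up, the work surface at z = 0. Lengths are in m, angles in rad, forces in N, time in s.
With the tool pointing down it reaches from about 0.375 to 0.975 m from the base axis. Payload 3.8 kg.
Tool frame: the origin (TCP) lies on the mounting face of the last link; the fingertips stand 173 mm ahead of it and the grasp point (between the pads) lies 155 mm ahead of it; z points along the fingers, y is the line along which they close (so a half turn about z gives the same grasp; the last joint's range is limited). The gripper opens to 85 mm and grips with 20 to 120 N. Pads are 22 mm wide; open, the fingers measure 114 mm over their backs; the gripper's body (76 mm by 85 mm) begins 54 mm behind the grasp point. The pads swing forward as they close: fully open they stand 13 mm farther back than shut.
Start: joints at [1.142, 0.264, 1.604, -0, 1.274, -0.037], TCP at [0.258, 0.624, 0.405] pointing down, gripper open.
Joint ranges: [-2.63, 2.63], [-0.94, 2.18], [0.31, 2.57], [-1.31, 4.45], [0, 2.66], [-2.55, 2.55]. Speed limits (rad/s): [2.57, 2.57, 3.14, 3.14, 3.14, 3.14].

## Interface

Orientations are given as a rotation vector (axis times angle).
In Python, from workcell import bot, optics gives the robot as it stands. The module is installed in compiled form; this text tells all that it offers.
- The arm moves only by the tool carry_out, never from a script. Its argument "rows" is text: rows parted by semicolons, each of 7 numbers parted by spaces: the turn, a rotation vector about the tool's x, y, z in rad, then the shift along the tool's x, y, z in m, then the opening, from 0 (shut) to 1 (fully open). A call has 1 to 12 rows; each row shifts and turns the commanded pose from where the row before left it, along the tool's axes as they then stand; what a row does not reach is not made up. A row lasts 1/12 s, in which the tool goes at most 41.7 mm and 7.16 degrees, less where a joint would pass 70% of its speed; a pose out of reach is approached as far as the arm can. A call is refused whole if a number of a shift passes 0.0417 or a number of a turn 0.125, either way. A call with a gripper value outside its range is refused whole. The fingers move at their own pace and stop on an object; "grip_force" is the grip in N (left out, the last holds). Time passes only in rows, so rows that do not move let the fingers close. It gives the time, the measured TCP pose, the force, the opening and the grip force at its end, in the units of the state.
- bot.state(): the state, without advancing time (a new reading comes with each control period).
- optics.snapshot(name): name is "side" or "top" or "wrist"; returns the picture (400x640x3 uint8, red, green, blue); there is no depth.
- optics.get_calibration(name): a dict with "intrinsics" (3x3 intrinsics, pixels), "world_to_cam" (4x4, takes a point from world to camera coordinates). Camera axes: x right, y down, z forward; pixel columns grow to the right and rows downward; lengths in m; the calibration is good to about 2 mm. A picture is of the moment at which its call begins: read the wrist's pose just before it. get_calibration takes no time and is no camera call; for the wrist camera it gives the pose at the moment of the call.
- bot.close_job(): hands the job in; it is judged then, once.
The state is a dict: "time_s": time; "q": joint angles; "qd": joint speeds; "joint_torque": joint torques, N m; "tool_pos": TCP position; "tool_rot": TCP orientation; "ft_force": force on the tool from outside, world axes, zero at the start; "moment": the same for the moment, N m; "finger_gap": finger opening in m; "grip_force": force on a finger pad.
Only numpy, scipy, OpenCV 4.12 (cv2) and the standard library are available. Lean on these libraries where they do the work, as an engineer would, in place of code of your own. Each camera call takes 0.05 s, during which the arm holds its last target. There are 200 camera calls.

## Task

Fasten the telescoping lamp beside the sink, whose foot only stands in its dock so far: push the black captive wing knob on the foot right down against its spring (never force it round without pushing), turn it clockwise as far as it goes and let go, so that it stays caught. Then, so that tall pans fit under the light bar, pinch the lamp's black head front to back with its orange button pressed in, draw the column up past the first stop to the second, its full height, and finish while still holding the head up there with the button pinched in: nothing catches it at that height, and I tighten the collar while you hold. Never pull the foot off its dock, and leave the spotted mug, the spice jar and the small brown bottle standing where they are.

Things in the scene. Friction and masses are not known exactly. Their poses are not given: they have to be found in the camera images.
- lamp_dock: aluminium dock plate fixed flat on the worktop, 8 mm thick, 215 mm long (y), 88 mm wide (x), round ends. Origin on its underside, on the column's axis. The lamp's white foot (top 22 mm above the worktop) stands on it. The captive knob's axis is at y = -130 mm; the light bar points to +y; the orange button faces -x
- foot (a joint): height of the foot above its seat in the dock, m: 0 seated; unless the knob is fastened nothing but weight (about 1.3 kg with the column) keeps it down
- plunger (a joint): how far the captive knob is pushed down, m: 0 sprung up, 0.0085 fully down; spring 2 N at first, 5 N at the end. It turns only when pushed 6 mm; while it turns keep it pushed down 7 mm or more (its cross pin runs down a ramp), then, let go, it springs up into a notch and stays at about 0.005
- knob (a joint): turn of the captive knob, rad, clockwise from above: 0 undone, 1.25 end stop; past about 1.05 it drops into its notch and stays caught. Needs little torque (0.02 N m)
- knob_wing (a point): centre of the captive knob's wing: black upright bar 13 mm thick (point's x axis: pinch here), 42 mm long (y), 22 mm high, on a disc of 42 mm diameter (its top 10 mm below this point). 50 mm above the worktop when sprung up. It turns with the knob; undone, the wing stands 0.62 rad anticlockwise of the dock's y axis
- column (a joint): extension of the lamp's column, m, vertical: 0 pushed in and caught; 0.052 first stop (a spring catch drops in unless the button is held in); 0.105 second stop, the end of travel, where no catch holds it. Column with head and light bar weighs about 0.35 kg; let go above the first stop, it sinks
- button (a joint): how far the orange release button is pressed into the head, m: 0 out, 0.007 fully in; 3 to 6 N; the catch is free from about 0.0035
- head_grip (a point): centre of the lamp's black head, 36 mm front to back (point's x), 40 mm wide (y), 46 mm high; 198 mm above the worktop with the column in, moves with it. The white light bar (26 mm wide, 13 mm thick, 250 mm long) leaves its +y side, lower than this point. Below the head: a black collar of 36 mm diameter, 7 mm under it, on a white tube of 26 mm
- button_face (a point): middle of the orange button's face, 21 mm wide and 30 mm high, on the front (-x) side of the head, standing 8 mm out (1 mm when fully in); pressed towards the point's +x. Head and button together measure 44 mm, 37 mm with the button fully in
- spotted_mug: white spotted mug, 82 mm across, 114 mm with its handle, 91 mm high, origin under its centre; a bystander
- spice_jar: small spice jar with a black cap, 41 mm diameter, 105 mm high, origin under its centre; a bystander behind the lamp
- brown_bottle: small brown bottle with a white cap, 50 mm diameter, 90 mm high, origin under its centre; a bystander behind the lamp

How it is judged:
By the outcome, as a careful person would: the job done as asked, in the order asked, and still so for the second after the job is handed in, while the arm keeps its last pose, push and grip.
It also fails if it takes over 51 s, if anything falls off the work surface, if the arm or the gripper's body presses on something with over 40 N, if the wrist force passes 120 N, or if a joint passes its speed limit or range.

## Working session

There is one attempt and no reset: what is moved stays moved. The work goes in short steps, Python scripts to look and compute and a tool call to move; the robot and the scene stay as the last step left them, time stands still between calls to the robot, and variables do not carry over. Pictures are saved under pics/ and viewed, at most 11 in all, crops included, and the job is handed in when it is done.

Besides the shell and the picture viewer there is one more tool, called after "Call:" as name(argument=value, ...) on one line, values as JSON. carry_out: Moves the arm, as the interface text tells. Its arguments: {"type":"object","properties":{"rows":{"type":"string"},"grip_force":{"type":"number"}},"required":["rows"]}

```bash
mkdir -p pics
python3 - <<'E'
from workcell import bot, optics
import cv2,numpy as np
s=bot.state();print(s)
for n in("side","top","wrist"):
    c=optics.get_calibration(n);im=optics.snapshot(n);cv2.imwrite(f"pics/{n}0.png",im[:,:,::-1])
    print(n,np.round(c["intrinsics"],1).tolist(),np.round(c["world_to_cam"],3).tolist())
a=[cv2.imread(f"pics/{n}0.png") for n in("side","top")]
E
```

```text
{'time_s': 0.0, 'q': array([ 1.14210922e+00,  2.64721777e-01,  1.60537779e+00,  1.31056741e-06,
        1.27367633e+00, -3.69196528e-02]), 'qd': array([ 3.95499728e-04, -2.55762165e-04,  1.25829608e-04,  4.82879944e-05,
        7.02335381e-04, -4.50658244e-04]), 'joint_torque': array([ 1.43837551e-04, -5.15128398e+01, -3.67302096e+01,  2.90598646e-04,
        1.29886487e-02,  2.70825836e-05]), 'tool_pos': array([0.25760022, 0.6235388 , 0.40338069]), 'tool_rot': array([-0.61136096, -3.08101588,  0.00333593]), 'ft_force': array([ 0.63679978,  0.12570499, -0.61622178]), 'moment': array([-0.0024024 , -0.00191995, -0.01090873]), 'grip_force': 0.0, 'finger_gap': 0.08548741818063064}
side [[417.8, 0.0, 320.3], [0.0, 417.8, 202.6], [0.0, 0.0, 1.0]] [[-0.994, -0.104, 0.023, 0.575], [-0.065, 0.421, -0.905, 0.199], [0.084, -0.901, -0.425, 0.856], [0.0, 0.0, 0.0, 1.0]]
top [[376.7, 0.0, 323.0], [0.0, 376.7, 203.0], [0.0, 0.0, 1.0]] [[-0.1, -0.995, -0.003, -0.007], [-0.974, 0.098, -0.205, 0.597], [0.204, -0.017, -0.979, 0.859], [0.0, 0.0, 0.0, 1.0]]
wrist [[300.9, 0.0, 315.8], [0.0, 300.9, 198.2], [0.0, 0.0, 1.0]] [[0.383, 0.924, -0.001, -0.673], [0.875, -0.362, 0.323, -0.04], [0.298, -0.125, -0.946, 0.381], [0.0, 0.0, 0.0, 1.0]]
```

View pics/side0.png

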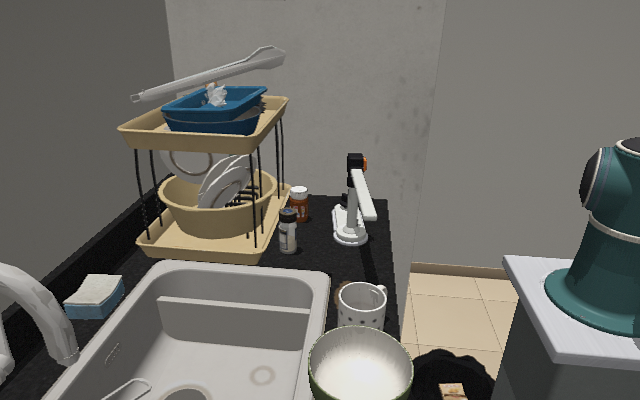

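View pics/top0.png

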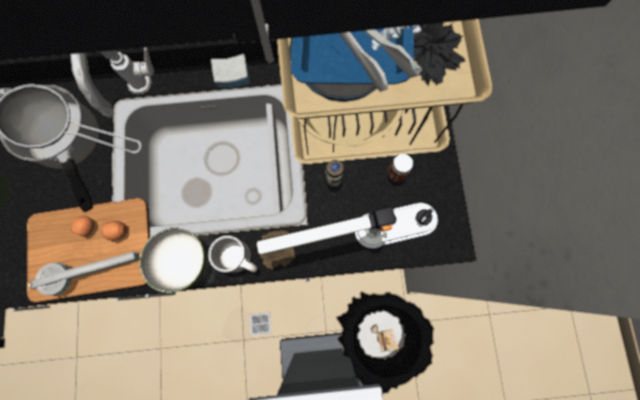

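Side view: lamp head at about (357,165), with orange at (364,163), foot at about (350,240) and the knob behind the column. Top view: head at (382,218), knob at (424,217), light bar pointing left to (262,247). The mug is at (230,252), the jar at (334,172) and the bottle at (401,167).

```bash
cat > h.py <<'E'
import numpy as np,cv2
from workcell import bot,optics
from scipy.spatial.transform import Rotation as R
def ray(c,p):
    K=np.array(c["intrinsics"]);T=np.array(c["world_to_cam"]);d=T[:3,:3].T@np.linalg.solve(K,[p[0],p[1],1.]);return -T[:3,:3].T@T[:3,3],d/np.linalg.norm(d)
def onz(c,p,z):
    o,d=ray(c,p);return o+d*(z-o[2])/d[2]
def tri(rs):
    A=sum(np.eye(3)-np.outer(d,d) for o,d in rs);b=sum((np.eye(3)-np.outer(d,d))@o for o,d in rs);x=np.linalg.solve(A,b)
    return x,[np.linalg.norm((np.eye(3)-np.outer(d,d))@(x-o)) for o,d in rs]
def proj(c,x):
    K=np.array(c["intrinsics"]);T=np.array(c["world_to_cam"]);q=K@(T[:3,:3]@x+T[:3,3]);return q[:2]/q[2]
def orange(im):
    h=cv2.cvtColor(im,cv2.COLOR_RGB2HSV);return cv2.inRange(h,(3,150,120),(22,255,255))
E
python3 - <<'E'
from h import *
a=cv2.imread("pics/side0.png")[130:260,280:420];b=cv2.imread("pics/top0.png")[150:260,350:450]
A=cv2.resize(a,None,fx=4,fy=4,interpolation=cv2.INTER_CUBIC)[:,:390] if 0 else cv2.resize(a[:,40:110],None,fx=4.5,fy=4.5,interpolation=cv2.INTER_CUBIC)
B=cv2.resize(b,None,fx=4.5,fy=4.5,interpolation=cv2.INTER_CUBIC)
o=np.zeros((600,800,3),np.uint8);o[:A.shape[0],:A.shape[1]]=A;o[:B.shape[0],330:330+B.shape[1]]=B;cv2.imwrite("pics/z0.png",o)
cs={n:optics.get_calibration(n) for n in("side","top")}
for n in cs:
    im=cv2.imread(f"pics/{n}0.png")[:,:,::-1].copy()
    k,l,st,ce=cv2.connectedComponentsWithStats(orange(im))
    print(n,[(st[i].tolist(),ce[i].round(1).tolist()) for i in range(1,k) if st[i,4]>5])
print(tri([ray(cs["side"],(357,163)),ray(cs["top"],(382,218))]))
for z in(.03,.05,.06):print(onz(cs["top"],(424,217),z))
E
```

```text
side [([364, 157, 3, 14, 26], [364.5, 163.6])]
top [([70, 216, 21, 21, 298], [80.7, 225.4]), ([102, 221, 21, 19, 319], [112.1, 229.5]), ([382, 225, 9, 5, 30], [386.2, 227.3])]
(array([ 0.51802581, -0.18069828,  0.20186425]), [np.float64(0.002466959972746118), np.float64(0.002466959972746206)])
[ 0.53849579 -0.31551037  0.03      ]
[ 0.53564074 -0.30982545  0.05      ]
[ 0.53421322 -0.30698299  0.06      ]
```

View pics/z0.png

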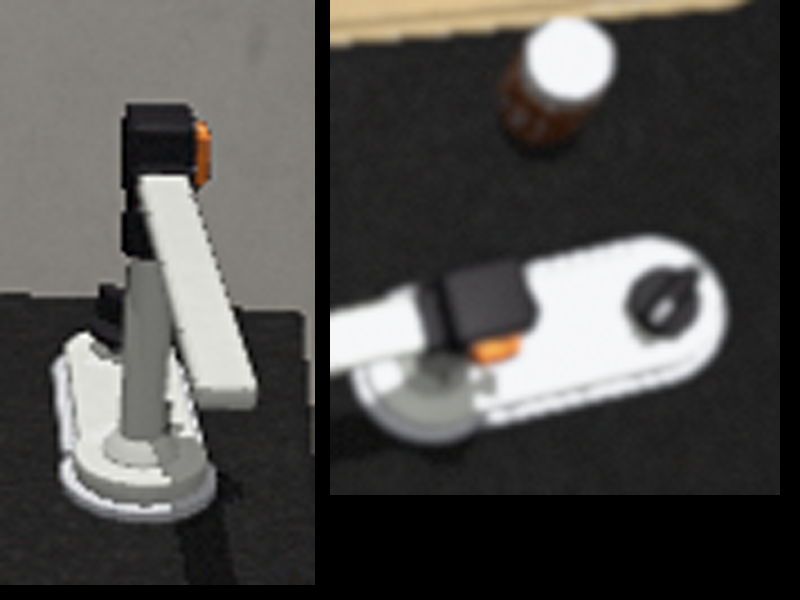

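Measured: head about (0.518, -0.181, 0.202) and knob about (0.536, -0.310). They are 130 mm apart as they should be, so the dock yaw is about 0.136, and the wing should lie at 0.756 from world y. In the zoomed crops the wing runs up-right in the top view, which agrees. Next I move to a viewing pose.

Call:
carry_out(rows="0 0 0 -0.0225 -0.028 -0.0073 1;0 0 0 -0.0225 -0.028 -0.0073 1;0 0 0 -0.0225 -0.028 -0.0073 1;0 0 0 -0.0225 -0.028 -0.0073 1;0 0 0 -0.0225 -0.028 -0.0073 1;0 0 0 -0.0225 -0.028 -0.0073 1;0 0 0 -0.0225 -0.028 -0.0073 1;0 0 0 -0.0225 -0.028 -0.0073 1;0 0 0 -0.0225 -0.028 -0.0073 1;0 0 0 -0.0225 -0.028 -0.0073 1;0 0 0 -0.0225 -0.028 -0.0073 1;0 0 0 -0.0225 -0.028 -0.0073 1")

```text
time_s: 1.15
tool_pos: [0.3788, 0.2085, 0.4925]
tool_rot: [0.611, 3.082, -0.0]
ft_force: [-0.1, -0.2, 0.3]
finger_gap: 0.0853
grip_force: 0.0
```

Call:
carry_out(rows="0 0 0 -0.0225 -0.028 0 1;0 0 0 -0.0225 -0.028 0 1;0 0 0 -0.0225 -0.028 0 1;0 0 0 -0.0225 -0.028 0 1;0 0 0 -0.0225 -0.028 0 1;0 0 0 -0.0225 -0.028 0 1;0 0 0 -0.0225 -0.028 0 1;0 0 0 -0.0225 -0.028 0 1;0 0 0 -0.0225 -0.028 0 1;0 0 0 -0.0225 -0.028 0 1;0 0 0 -0.0225 -0.028 0 1;0 0 0 -0.0225 -0.028 0 1")

```text
time_s: 2.15
tool_pos: [0.5002, -0.2053, 0.492]
tool_rot: [-0.612, -3.081, -0.0]
ft_force: [0.6, -0.2, 0.3]
finger_gap: 0.0854
grip_force: 0.0
```

Call:
carry_out(rows="0 0 0.105 0 0 0 1;0 0 0.105 0 0 0 1;0 0 0.105 0 0 0 1;0 0 0.105 0 0 0 1;0 0 0 0 0 0 1;0 0 0 0 0 0 1")

```text
time_s: 2.65
tool_pos: [0.5001, -0.2034, 0.492]
tool_rot: [-1.236, -2.888, -0.0]
ft_force: [-0.6, -0.0, -0.7]
finger_gap: 0.0852
grip_force: 0.0
```

Run:
```python
from h import *
s=bot.state();print(s["time_s"],s["q"].round(3),s["tool_pos"],R.from_rotvec(s["tool_rot"]).as_matrix().round(3).tolist())
c=optics.get_calibration("wrist");im=optics.snapshot("wrist");np.savez("w1.npz",**{k:np.array(c[k]) for k in("intrinsics","world_to_cam")})
cv2.imwrite("pics/w1.png",im[:,:,::-1])
for n,p in(("head",[.518,-.181,.2]),("wing",[.5356,-.31,.05])):print(n,proj(c,np.array(p)))
k,l,st,ce=cv2.connectedComponentsWithStats(orange(im))
print([(st[i].tolist(),ce[i].round(1).tolist()) for i in range(1,k) if st[i,4]>15])
```

```text
2.65 [-0.432 -0.036  1.777  0.     1.401 -1.194] [ 0.50011771 -0.20343854  0.49195892] [[-0.69, 0.724, -0.001], [0.724, 0.69, 0.0], [0.001, -0.0, -1.0]]
head [348.21465078 189.04964243]
wing [284.44991523 227.18242753]
[([219, 60, 9, 6, 22], [222.7, 62.3]), ([319, 167, 19, 28, 295], [327.7, 180.4])]
```

View pics/w1.png

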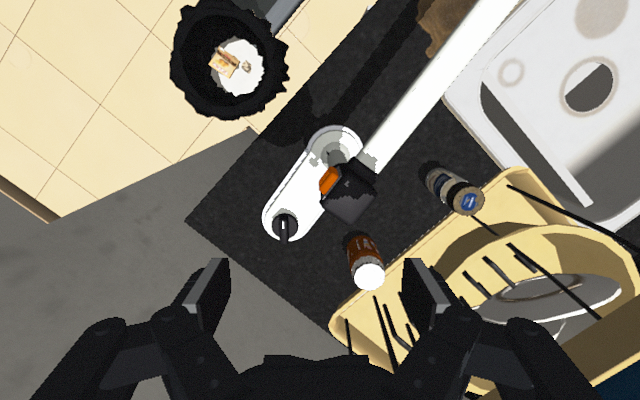

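The wrist view shows the knob disc at about (285,228) with its wing almost vertical (so the yaw is right), the orange button at (328,180) and the head at (348,192). This matches the predicted projections. Now I refine the numbers.

Run:
```python
from h import *
w=dict(np.load("w1.npz"));t=optics.get_calibration("top");sd=optics.get_calibration("side")
P={}
for n,c,win,th,hull_th in(("w1",w,(245,195,325,255),70,150),("top0",t,(385,195,445,250),90,150)):
    im=cv2.imread(f"pics/{n}.png");g=cv2.cvtColor(im,cv2.COLOR_BGR2GRAY);x0,y0,x1,y1=win;g=g[y0:y1,x0:x1]
    k,l,st,ce=cv2.connectedComponentsWithStats((g<th).astype(np.uint8))
    W=(g>hull_th).astype(np.uint8);kk,ll,ss,_=cv2.connectedComponentsWithStats(W);i=1+ss[1:,4].argmax()
    cn,_=cv2.findContours((ll==i).astype(np.uint8),cv2.RETR_EXTERNAL,cv2.CHAIN_APPROX_NONE);h=cv2.convexHull(max(cn,key=len))
    m=np.zeros_like(g);cv2.fillPoly(m,[h],255);m=cv2.erode(m,np.ones((3,3)));d=((m>0)&(g<th)).astype(np.uint8)
    k,l,st,ce=cv2.connectedComponentsWithStats(d)
    print(n,[(st[i].tolist(),(ce[i]+[x0,y0]).round(1).tolist()) for i in range(1,k) if st[i,4]>30])
im=cv2.imread("pics/w1.png");a=cv2.resize(im[195:255,250:310],None,fx=8,fy=8,interpolation=cv2.INTER_CUBIC)
b=cv2.resize(im[150:235,310:390],None,fx=4,fy=4,interpolation=cv2.INTER_CUBIC)
o=np.zeros((480,800,3),np.uint8);o[:,:480]=a;o[:340,480:]=b;cv2.imwrite("pics/z1.png",o)
print("button",tri([ray(w,(327.7,180.4)),ray(t,(386.2,227.3)),ray(sd,(364.5,163.6))]))
yaw=.136;f=np.array([np.cos(yaw),np.sin(yaw)])
```

```text
w1 [([27, 18, 26, 27, 491], [284.6, 225.6])]
top0 [([32, 15, 14, 15, 157], [423.9, 216.6]), ([3, 19, 8, 11, 45], [391.8, 219.7])]
button (array([ 0.4993692 , -0.18780162,  0.19865732]), [np.float64(0.0005269422172437683), np.float64(0.0016984245602016481), np.float64(0.0013952398191735922)])
```

View pics/z1.png

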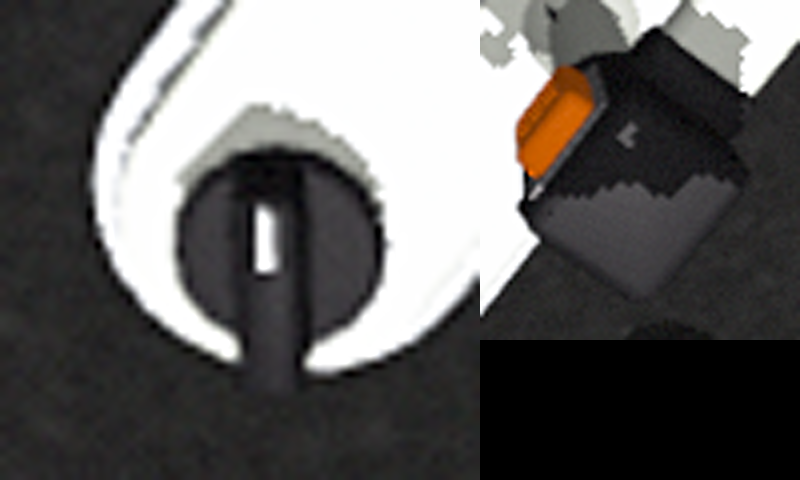

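Run:
```python
from h import *
w=dict(np.load("w1.npz"));t=optics.get_calibration("top")
print("disc",tri([ray(w,(285.1,226)),ray(t,(423.9,216.9))]), onz(w,(285.1,226),.040),onz(t,(423.9,216.9),.045),"wingtop",onz(w,(284.2,229),.061))
for n,p in(("headC",(348.8,198)),("L",(322,201.2)),("B",(350,224.5)),("R",(376.2,195))):print(n,onz(w,p,.221))
# wing line: two points along wing's left/right edge mid
a=onz(w,(284.3,217),.061);b=onz(w,(284.1,240),.061);print("wing dir from y",np.arctan2(-(b-a)[0],(b-a)[1])%np.pi)
p=onz(w,(250+182/8.,195+180/8.),.022)
```

```text
disc (array([ 0.53793651, -0.31331148,  0.03668275]), [np.float64(0.0001500696088716147), np.float64(0.00015006960887159178)]) [ 0.53729979 -0.3118928   0.04      ] [ 0.53662686 -0.31103987  0.045     ] wingtop [ 0.53473776 -0.30795501  0.061     ]
headC [ 0.51783973 -0.18316127  0.221     ]
L [ 0.50344152 -0.20081836  0.221     ]
B [ 0.53601329 -0.19948601  0.221     ]
R [ 0.53263148 -0.16540217  0.221     ]
wing dir from y 0.7191044418463148
```

Call:
carry_out(rows="0 0 0 -0.0257 -0.012 0 0.6;0 0 0 -0.0257 -0.012 0 0.6;0 0 0 -0.0257 -0.012 0 0.6;0 0 0 -0.0257 -0.012 0 0.6;0 0 0 0 0 0.035 0.6;0 0 0 0 0 0.035 0.6;0 0 0 0 0 0.035 0.6;0 0 0 0 0 0.035 0.6;0 0 0 0 0 0.035 0.6;0 0 0 0 0 0.035 0.6;0 0 0 0 0 0 0.6;0 0 0 0 0 0 0.6")

```text
time_s: 3.7
tool_pos: [0.5351, -0.3102, 0.2799]
tool_rot: [-1.236, -2.882, -0.001]
ft_force: [-0.2, -0.5, 1.4]
finger_gap: 0.0512
grip_force: 0.0
```

Run:
```python
from h import *
s=bot.state();print(s["time_s"],s["q"].round(3),s["tool_pos"],s["ft_force"],s["finger_gap"])
c=optics.get_calibration("wrist");im=optics.snapshot("wrist");sd=optics.snapshot("side")
o=np.zeros((400,800,3),np.uint8);o[:,:440]=im[:,100:540];o[:400,440:]=cv2.resize(sd[80:280,250:430],(360,400));cv2.imwrite("pics/w2.png",o[:,:,::-1])
for z in(.061,.04):print(proj(c,np.array([.5365,-.311,z])),proj(c,np.r_[s["tool_pos"][:2],z]))
np.savez("w2.npz",**{k:np.array(c[k]) for k in("intrinsics","world_to_cam")})
```

```text
3.7 [-0.566  0.265  1.845 -0.     1.038 -1.326] [ 0.53514341 -0.31024056  0.27993262] [-0.22862402 -0.48876743  1.38971272] 0.05116827341346661
[318.43675749 229.45406788] [317.76970964 227.46737033]
[318.22708416 217.84379953] [317.61842993 216.0081141 ]
```

View pics/w2.png

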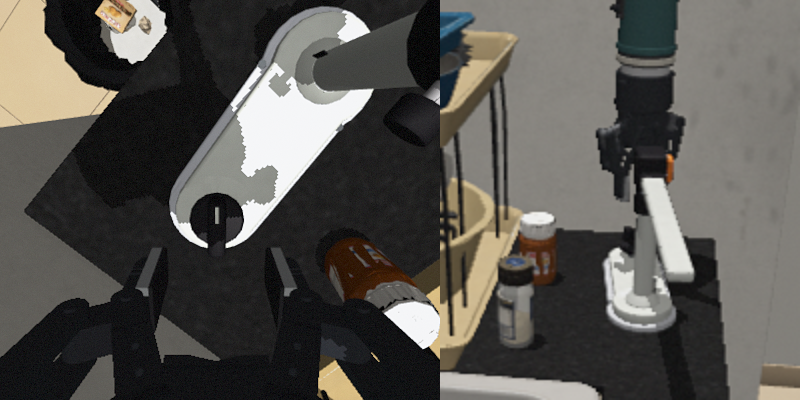

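The disc centre is at wrist pixel (317,219), against the prediction (318,218), and lies centred between the fingers. The side view shows the gripper body clear behind the head. I descend, then pinch.

Call:
carry_out(rows="0 0 0 -0.001 0 0.016 0.6;0 0 0 -0.001 0 0.016 0.6;0 0 0 0 0 0.016 0.6;0 0 0 0 0 0.015 0.6;0 0 0 0 0 0 0.4;0 0 0 0 0 0 0", grip_force=40)

```text
time_s: 4.3
tool_pos: [0.5385, -0.313, 0.2215]
tool_rot: [1.239, 2.884, -0.001]
ft_force: [-0.0, -0.3, 0.2]
finger_gap: 0.0279
grip_force: 0.0
```

Call:
carry_out(rows="0 0 0 0 0 0 0;0 0 0 0 0 0 0;0 0 0 0 0 0 0;0 0 0 0 0 0 0")

```text
time_s: 4.63
tool_pos: [0.5385, -0.3135, 0.2214]
tool_rot: [1.239, 2.882, -0.002]
ft_force: [-0.3, -3.8, 2.0]
finger_gap: 0.012
grip_force: 42.3
```

Call:
carry_out(rows="0 0 0 0 0 0.003 0;0 0 0 0 0 0.003 0;0 0 0 0 0 0.002 0;0 0 0 0 0 0.001 0;0 0 0 0 0 0 0;0 0 0 0 0 0 0")

```text
time_s: 5.13
tool_pos: [0.5387, -0.3136, 0.2137]
tool_rot: [1.239, 2.883, -0.002]
ft_force: [-3.2, -1.7, 18.0]
finger_gap: 0.0118
grip_force: 44.3
```

Call:
carry_out(rows="0 0 0.1 0 0 0 0;0 0 0.1 0 0 0 0;0 0 0.1 0 0 0 0;0 0 0.1 0 0 0 0;0 0 0 0 0 0 0")

```text
time_s: 5.55
tool_pos: [0.5385, -0.3137, 0.2137]
tool_rot: [1.792, 2.576, -0.001]
ft_force: [-5.1, -2.4, 17.8]
finger_gap: 0.0116
grip_force: 44.3
```

Run:
```python
from h import *
s=bot.state();print(s["time_s"],s["tool_pos"],s["ft_force"],s["moment"],s["finger_gap"],s["joint_torque"])
im=optics.snapshot("wrist");cv2.imwrite("pics/w3.png",im[:,:,::-1])
```

```text
5.55 [ 0.53854489 -0.3136759   0.2136633 ] [-5.1439855  -2.42234124 17.82673903] [-0.41705236  0.76109267 -0.02940879] 0.011628936598849402 [  2.60986894 -38.89109015 -24.07264531   1.14955556  -0.83268542
   0.91696825]
```

View pics/w3.png

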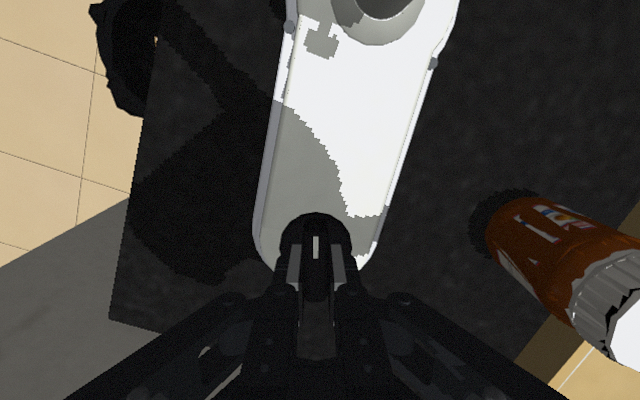

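The wing is still vertical between the pads at (316,265), so it turned along with the gripper. I carry on turning to the stop.

Call:
carry_out(rows="0 0 0.1 0 0 0 0;0 0 0.1 0 0 0 0;0 0 0.1 0 0 0 0;0 0 0.1 0 0 0 0;0 0 0.1 0 0 0 0;0 0 0.1 0 0 0 0;0 0 0.1 0 0 0 0;0 0 0.08 0 0 0 0;0 0 0.05 0 0 0 0;0 0 0.03 0 0 0 0;0 0 0 0 0 0 0;0 0 0 0 0 0 0")

```text
time_s: 6.6
tool_pos: [0.5382, -0.3137, 0.2137]
tool_rot: [2.699, 1.601, -0.0]
ft_force: [-6.2, -2.4, 19.7]
finger_gap: 0.0114
grip_force: 44.5
```

Run:
```python
from h import *
s=bot.state();M=R.from_rotvec(s["tool_rot"]).as_matrix();print(s["time_s"],s["tool_pos"],s["ft_force"],s["moment"],s["finger_gap"],"yaw",np.arctan2(M[1,1],M[0,1]),s["q"].round(3))
```

```text
6.6 [ 0.53818106 -0.31373769  0.21366372] [-6.19877174 -2.37932932 19.71768523] [-0.55488575  1.10282187  0.05798539] 0.0114144091073088 yaw -0.500243491302666 [-0.567  0.346  1.879 -0.002  0.914 -0.066]
```

Call:
carry_out(rows="0 0 0 0 0 0 0.3;0 0 0 0 0 0 0.5;0 0 0 0 0 0 0.5;0 0 0 0 0 0 0.5;0 0 0 0 0 -0.02 0.5;0 0 0 0 0 -0.03 0.5;0 0 0 0 0 -0.03 0.5;0 0 0 0 0 0 0.5;0 0 0 0 0 0 0.5")

```text
time_s: 7.35
tool_pos: [0.5384, -0.3128, 0.2922]
tool_rot: [2.7, 1.6, 0.003]
ft_force: [0.0, -0.1, -1.4]
finger_gap: 0.0425
grip_force: 0.0
```

Run:
```python
from h import *
s=bot.state();print(s["time_s"],s["tool_pos"],s["ft_force"])
c=optics.get_calibration("wrist");im=optics.snapshot("wrist");cv2.imwrite("pics/w4.png",im[:,:,::-1])
for z in(.055,.035):print(proj(c,np.array([.5365,-.3115,z])))
d=.136-.63;e=np.array([-np.sin(d),np.cos(d),0])*.02
for k in(-1,1):print("wing end",proj(c,np.array([.5365,-.3115,.056])+k*e))
```

```text
7.35 [ 0.53841855 -0.31276268  0.29220896] [ 0.03370526 -0.14867724 -1.44928655]
[313.17629648 213.50349176]
[313.2834675  204.26028237]
wing end [313.44957199 238.57912466]
wing end [312.87459296 187.96082734]
```

View pics/w4.png

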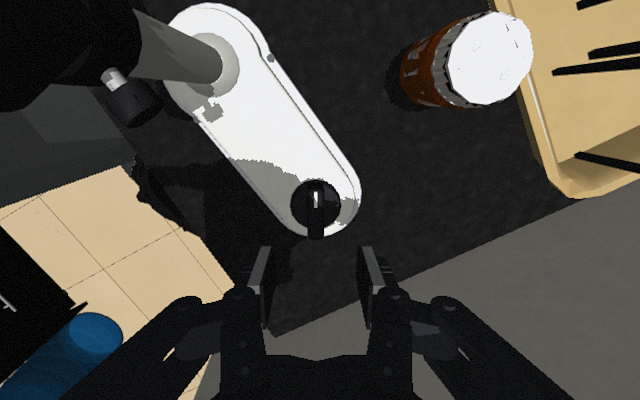

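The knob stays turned: the wing lies at (316,213) along the tool's x axis and the disc is centred at (316,203). Next I rise, turn and go above the head.

Call:
carry_out(rows="0 0 0 0 0 -0.034 1;0 0 0 0 0 -0.034 1;0 0 0 0 0 -0.034 1;0 0 0 0 0 -0.034 1;0 0 -0.106 0 0 0 1;0 0 -0.106 0 0 0 1;0 0 -0.106 0 0 0 1;0 0 -0.106 0 0 0 1;0 0 -0.106 0 0 0 1;0 0 -0.106 0 0 0 1;0 0 0 0 0 0 1;0 0 0 0 0 0 1")

```text
time_s: 8.4
tool_pos: [0.5373, -0.3122, 0.4239]
tool_rot: [-2.067, -2.36, 0.001]
ft_force: [0.3, 0.5, 0.4]
finger_gap: 0.0855
grip_force: 0.0
```

Call:
carry_out(rows="0 0 0 0.033 0 0 1;0 0 0 0.033 0 0 1;0 0 0 0.033 0 0 1;0 0 0 0.032 -0.0015 0 1;0 0 0 0 0 0 1;0 0 0 0 0 0 1;0 0 0 0 0 0 1")

```text
time_s: 8.98
tool_pos: [0.5185, -0.183, 0.4259]
tool_rot: [-2.067, -2.365, 0.001]
ft_force: [-0.1, -0.7, -0.1]
finger_gap: 0.0856
grip_force: 0.0
```

Run:
```python
from h import *
s=bot.state();M=R.from_rotvec(s["tool_rot"]).as_matrix();print(s["time_s"],s["tool_pos"],"yaw",np.arctan2(M[1,1],M[0,1]),s["q"].round(3),s["finger_gap"],s["ft_force"])
c=optics.get_calibration("wrist");im=optics.snapshot("wrist");cv2.imwrite("pics/w5.png",im[:,:,::-1])
np.savez("w5.npz",**{k:np.array(c[k]) for k in("intrinsics","world_to_cam")})
print("head top",proj(c,np.array([.519,-.183,.221])),"TCP at .221",proj(c,np.r_[s["tool_pos"][:2],.221]))
m=orange(im);k,l,st,ce=cv2.connectedComponentsWithStats(m)
print([(st[i].tolist(),ce[i].round(1).tolist()) for i in range(1,k) if st[i,4]>40])
```

```text
8.9833 [ 0.51846325 -0.18295366  0.4258592 ] yaw 0.13426952161172664 [-3.840e-01  1.400e-02  1.847e+00 -1.000e-03  1.280e+00 -5.180e-01] 0.08560839287288048 [-0.08485214 -0.71941026 -0.05005624]
head top [319.01175342 233.84519801] TCP at .221 [318.18774666 233.67812875]
[([281, 204, 12, 40, 353], [286.4, 224.6])]
```

View pics/w5.png

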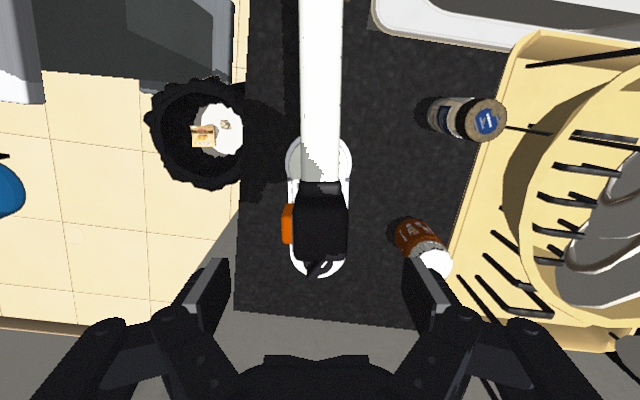

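The bar lies straight up the image, so the yaw is right. The head spans columns 294–348 and rows up to 262, with the button at (286,225), so I shift 1.5 mm towards +y and descend.

Call:
carry_out(rows="0 0 0 0 0.0015 0.02 1;0 0 0 0 0 0.02 1;0 0 0 0 0 0.018 1;0 0 0 0 0 0.018 1;0 0 0 0 0 0 1;0 0 0 0 0 0 1")

```text
time_s: 9.53
tool_pos: [0.5195, -0.1836, 0.3489]
tool_rot: [-2.067, -2.362, 0.002]
ft_force: [0.0, 0.6, -0.2]
finger_gap: 0.0855
grip_force: 0.0
```

Call:
carry_out(rows="0 0 0 0 0 0 0.5;0 0 0 0 0 0 0.4;0 0 0 0 0 0 0.3;0 0 0 0 0 0 0;0 0 0 0 0 0 0;0 0 0 0 0 0 0;0 0 0 0 0 0 0", grip_force=45)

```text
time_s: 10.12
tool_pos: [0.5203, -0.1829, 0.3519]
tool_rot: [2.065, 2.365, 0.0]
ft_force: [-0.6, -1.2, 6.4]
finger_gap: 0.0365
grip_force: 48.5
```

Run:
```python
from h import *
s=bot.state();print(s["time_s"],s["tool_pos"],s["ft_force"],s["moment"],s["finger_gap"],s["grip_force"])
im=optics.snapshot("wrist");sd=optics.snapshot("side")
o=np.zeros((400,800,3),np.uint8);o[:,:440]=im[:,100:540];o[:400,440:]=cv2.resize(sd[100:260,280:424],(360,400),interpolation=cv2.INTER_CUBIC);cv2.imwrite("pics/w6.png",o[:,:,::-1])
```

```text
10.1167 [ 0.52026948 -0.182898    0.35185866] [-0.61995734 -1.16237782  6.39485956] [-0.11342528  0.76336212 -0.11629506] 0.036504058602024006 48.53248357772827
```

View pics/w6.png

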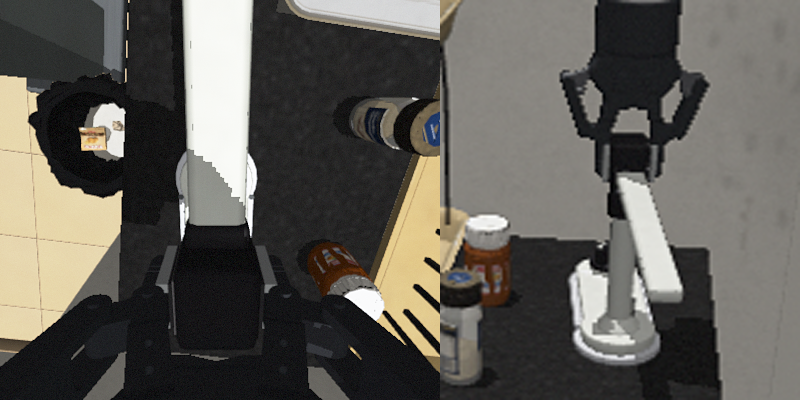

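The gap is 36.5 mm, so the button is pressed fully in and the head is centred between the pads (wrist view). I draw it up.

Call:
carry_out(rows="0 0 0 0 0 -0.006 0;0 0 0 0 0 -0.009 0;0 0 0 0 0 -0.009 0;0 0 0 0 0 -0.009 0;0 0 0 0 0 -0.009 0;0 0 0 0 0 -0.009 0;0 0 0 0 0 -0.009 0;0 0 0 0 0 -0.009 0;0 0 0 0 0 -0.009 0;0 0 0 0 0 0 0")

```text
time_s: 11.05
tool_pos: [0.5202, -0.1829, 0.4294]
tool_rot: [2.065, 2.365, 0.0]
ft_force: [2.4, -2.7, -2.8]
finger_gap: 0.0362
grip_force: 48.2
```

Run:
```python
from h import *
s=bot.state();print(s["time_s"],s["tool_pos"],s["ft_force"],s["finger_gap"],s["grip_force"],s["q"].round(2))
```

```text
11.05 [ 0.52024254 -0.18291455  0.42940275] [ 2.38347742 -2.6724546  -2.78184819] 0.03622045662574838 48.24149787425995 [-0.38  0.01  1.84 -0.    1.28 -0.52]
```

Call:
carry_out(rows="0 0 0 0 0 -0.008 0;0 0 0 0 0 -0.008 0;0 0 0 0 0 -0.006 0;0 0 0 0 0 -0.003 0;0 0 0 0 0 0 0;0 0 0 0 0 0 0")

```text
time_s: 11.55
tool_pos: [0.5202, -0.1829, 0.453]
tool_rot: [2.066, 2.365, 0.0]
ft_force: [5.0, -3.0, -3.4]
finger_gap: 0.0363
grip_force: 48.4
```

Call:
carry_out(rows="0 0 0 0 0 -0.0015 0;0 0 0 0 0 -0.0015 0;0 0 0 0 0 0 0;0 0 0 0 0 0 0")

```text
time_s: 11.88
tool_pos: [0.5203, -0.1829, 0.4558]
tool_rot: [2.066, 2.365, 0.0]
ft_force: [5.1, -2.2, -3.2]
finger_gap: 0.0362
grip_force: 48.4
```

Call:
carry_out(rows="0 0 0 0 0 -0.0015 0;0 0 0 0 0 0 0;0 0 0 0 0 0 0")

```text
time_s: 12.13
tool_pos: [0.5203, -0.1829, 0.4569]
tool_rot: [2.066, 2.365, 0.0]
ft_force: [5.6, -3.5, -3.8]
finger_gap: 0.0365
grip_force: 48.5
```

Call:
carry_out(rows="0 0 0 0 0 -0.001 0;0 0 0 0 0 0 0;0 0 0 0 0 0 0")

```text
time_s: 12.38
tool_pos: [0.5203, -0.183, 0.457]
tool_rot: [2.066, 2.366, -0.0]
ft_force: [7.7, -3.8, -7.4]
finger_gap: 0.0365
grip_force: 48.0
```

The force rises and the tool stops at +105 mm, which is the end stop. A last look before handing in.

Run:
```python
from h import *
im=optics.snapshot("wrist");sd=optics.snapshot("side")
o=np.zeros((400,800,3),np.uint8);o[:,:440]=im[:,100:540];o[:400,440:]=cv2.resize(sd[100:260,280:424],(360,400),interpolation=cv2.INTER_CUBIC);cv2.imwrite("pics/w7.png",o[:,:,::-1])
s=bot.state();print(s["time_s"],s["tool_pos"],s["ft_force"],s["finger_gap"])
```

```text
12.4833 [ 0.52030867 -0.18295447  0.45697376] [ 6.58947403 -3.4164621  -7.652438  ] 0.03588656950771012
```

View pics/w7.png

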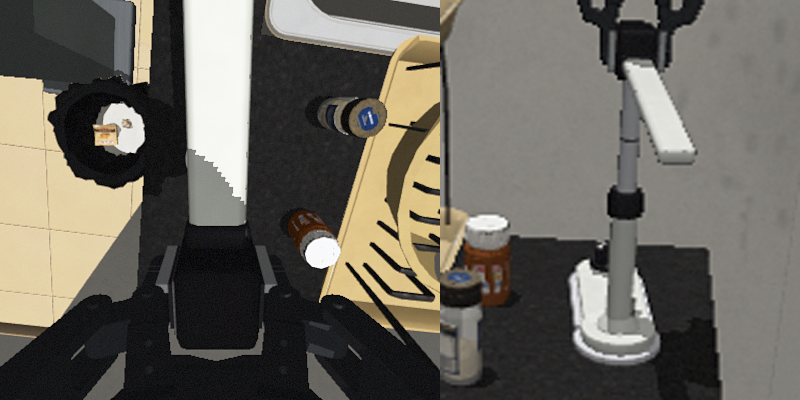

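The head is up with the column extended, the foot is seated in its dock, and the jar and bottle are where they were. I hand the job in.

```bash
python3 -c "
from workcell import bot
print(bot.close_job())"
```

```text
the job is handed in; nothing more can be done
None
```

The job is handed in: the knob was pushed down, turned about 1.26 rad clockwise and stayed turned after I let go, and the arm is holding the head about 105 mm up, against the second stop, with the button pinched in; the foot is seated and the jar and bottle are unmoved, though the mug was out of frame in the final pictures.

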